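# Brace the stuck jar and unscrew its cap

### The arm

A 6-joint arm with a two-finger parallel gripper is mounted at the origin on a cart in front of the work surface, level with it; the furniture and walls round the work are solid. World frame = base frame: x ahead of the robot, y to its left, z up, the work surface at z = 0. Lengths are in mm, angles in rad, forces in N, time in s.
With the tool pointing down it reaches from about 300 to 875 mm from the base axis. Payload 6.4 kg.
Tool frame: the origin (TCP) lies midway between the tips of the shut fingers; the grasp point (between the pads) lies 19 mm behind it (bot.grip_point_offset is the z of the grasp point in the tool frame, in mm); z points along the fingers, y is the line along which they close (so a half turn about z gives the same grasp; the last joint's range is limited). The gripper opens to 88 mm and grips with 3 to 60 N. Pads are 18 mm wide; open, the fingers measure 123 mm over their backs; the gripper's body (75 mm by 187 mm) begins 45 mm behind the grasp point.
Start: joints at [-1.43, 0.181, 1.607, -0, 1.354, -0.206], TCP at [195.453, -540.776, 238.714] pointing down, gripper open.
Joint ranges: [-2.99, 2.99], [-0.89, 2.07], [0.3, 2.58], [-1.14, 4.28], [0, 2.63], [-3.12, 3.12]. Speed limits (rad/s): [2.57, 2.57, 3.01, 3.14, 3.14, 3.14].

### API

Orientations are given as a rotation vector (axis times angle).
In Python, from station import bot, vision gives the robot as it stands.
- The arm moves only by the tool step_arm, never from a script. Its argument "rows" is a list of rows, each an object of numbers: "x", "y", "z": the shift along the world's x, y, z in m; "rx", "ry", "rz": the turn, a rotation vector about the world's x, y, z in rad. In form: [{"x": .., "y": .., "z": .., "rx": .., "ry": .., "rz": ..}, ...]. A call has 1 to 10 rows; each row shifts and turns the commanded pose from where the row before left it; what a row does not reach is not made up. A row lasts 1/8 s, in which the tool goes at most 62.5 mm and 10.7 degrees, less where a joint would pass 70% of its speed; a pose out of reach is approached as far as the arm can. A call is refused whole if a number of a shift passes 0.0625 or a number of a turn 0.188, either way. A call with a gripper value outside its range is refused whole. "jaw" is the closure, from 0 (fully open) to 1 (shut), set as the call begins (left out, the last holds). The fingers move at their own pace and stop on an object; the grip force is fixed at half the most. Time passes only in rows, so rows that do not move let the fingers close. It gives the time, the measured TCP pose, the force, the opening and the grip force at its end, in the units of the state.
- bot.sense(): the state, without advancing time (a new reading comes with each control period).
- vision.capture(name): name is "side" or "top"; returns the picture (480x640x3 uint8, red, green, blue); there is no depth.
- vision.camera_params(name): a dict with "fx", "fy", "cx", "cy" (pixels), "distortion" ([k1, k2, p1, p2, k3] as OpenCV has them; the pictures are not rectified), "R" (3x3) and "t" (3): a world point X has camera coordinates R X + t. Camera axes: x right, y down, z forward; pixel columns grow to the right and rows downward; lengths in mm; the calibration is good to about 2 mm. A picture is of the moment at which its call begins. camera_params takes no time and is no camera call.
- bot.close_job(): hands the job in; it is judged then, once.
The state is a dict: "clock": time; "joint_pos": joint angles; "joint_velocities": joint speeds; "joint_efforts": joint torques, N m; "tool_pos": TCP position; "tool_rot": TCP orientation; "ft_force": force on the tool from outside, world axes, zero at the start; "wrist_torque": the same for the moment, N m; "grip_width": finger opening in mm; "gripper_force": force on a finger pad.
Only numpy, scipy, OpenCV 4.12 (cv2) and the standard library are available. Lean on these libraries where they do the work, as an engineer would, in place of code of your own. Each camera call takes 0.05 s, during which the arm holds its last target. There are 200 camera calls.

### The job

The screw cap of the square white jar is tight. Stand the closed jar fully down in the square steel holder so that it cannot turn, unscrew the cap anticlockwise (seen from above) just until the thread lets go, and lift it straight off. Finish still holding the cap in the gripper, level and centred a couple of centimetres above the jar's mouth, with the jar still seated in the holder and everything else left where it stands.

Things in the scene. Friction and masses are not known exactly. Their poses are not given: they have to be found in the camera images.
- jar: loose square white plastic jar, about 0.35 kg: body 52 x 52 x 64 high, then a shoulder and a round neck (34 across) up to 92; 108 high with its cap on. Origin under the centre of its base, x and y square to its sides, z up; alike every quarter turn. Closed, it can be carried by the cap or by its sides. On the bare surface it turns along with the cap.
- cap: loose round ribbed steel screw cap on the jar, 52 across, 32 high, 0.06 kg, clear all round for gripping. Origin on its axis at the skirt's lower edge, z up; closed, it is 76 above the jar's origin. Turning it takes about 0.3 N m. Held down for about the first 0.9 rad anticlockwise relative to the jar; at 1.05 to 1.45 rad it lifts straight off. It need not rise while turned.
- thread (a joint): the thread of the jar, rad: 0 closed tight, grows as the cap is turned anticlockwise seen from above, following the cap with up to 0.1 rad of play; lets the cap go at about 0.9, hard stop at 1.4. It stays where it is left.
- holder: fixed steel jar holder: flat foot 100 x 100 x 5 with a square socket 57 x 57 inside, walls 5 thick, and a flared mouth (about 70 wide at the rim) that guides the jar in; rim about 35 above the surface. Origin under the centre of the foot, x and y square to the walls. The seated jar can turn some 0.15 rad either way, no more.
- socket_floor (a point): centre of the socket's floor, 5 above the holder's origin; the seated jar's origin comes to this point (any quarter turn).
- spice_a: loose bystander: round glass spice jar with a round red lid, 45 across, 106 high; origin under its centre
- spice_b: loose bystander: round glass spice jar like the other, 45 across, 106 high; origin under its centre
- timer: loose bystander: round kitchen timer, 68 across, 50 high; origin under its centre
- probe_thermometer: loose bystander: thin dial probe thermometer lying flat, 46 x 188 x 11; origin under its centre
- pepper_mill: loose bystander: wooden pepper mill, 58 across, 160 high; origin under its centre
- scourer_blue: loose bystander: flat scouring pad, 68 x 100 x 12; origin under its centre
Mind the look-alikes: they are no part of the job. What is shaped like the cap but blue or yellow is not meant. Leave any green or turquoise look-alike of the jar alone.

How it is judged (in metres and radians):
On the way, in this order (a step that is already met when the one before it is completed fails the run):
1. the closed jar stands fully down in the holder (horizontal distance between jar and socket_floor below 0.006 m and z of jar in the frame of socket_floor below 0.004 m and angle between jar's own z axis and vertical below 0.08 rad and value of joint thread below 0.3 rad), for 0.2 s.
2. the cap is unscrewed while the holder braces the jar (horizontal distance between jar and socket_floor below 0.006 m and z of jar in the frame of socket_floor below 0.004 m and angle between jar's own z axis and vertical below 0.08 rad and value of joint thread above 0.75 rad), for 0.1 s.
At the end, for the whole second after the job is handed in: Cap at rest in the fingers, touching nothing else: lower edge 1 to 49 mm above the jar's mouth, within 20 mm of its axis, 0.2 rad of level; thread over 0.75 rad; jar on the socket floor (6 mm sideways, 4 mm in height, tilt under 0.08 rad) (all of step 2 and z of cap in the frame of jar between 0.093 and 0.141 m and horizontal distance between cap and jar below 0.02 m and angle between cap's own z axis and vertical below 0.2 rad and linear speed of cap below 0.02 m/s and contact force between cap and the fingers above 1 N and contact force between cap and jar below 0.1 N); the arm keeps its last pose, push and grip.
It fails at once if another thing was moved more than 30 mm (distance of any of spice_a, spice_b, timer, probe_thermometer, pepper_mill, scourer_blue from where it was at the start of the episode above 0.03 m).
It fails at once if the jar was tipped over (angle between jar's own z axis and vertical above 0.7 rad).
It also fails if it takes over 51 s, if anything falls off the work surface, if the arm or the gripper's body presses on something with over 40 N, if the wrist force passes 120 N, or if a joint passes its speed limit or range.

## Working session

There is one attempt and no reset: what is moved stays moved. The work goes in short steps, Python scripts to look and compute and a tool call to move; the robot and the scene stay as the last step left them, time stands still between calls to the robot, and variables do not carry over. Pictures are saved under pics/ and viewed, at most 10 in all, crops included, and the job is handed in when it is done.

Besides the shell and the picture viewer there is one more tool, called after ">>>" as a command line: name --argument value ..., lists and objects as JSON in quotes. step_arm: Moves the arm, as the interface text tells. Its arguments: {"type":"object","properties":{"rows":{"type":"array","items":{"type":"object","properties":{"x":{"type":"number"},"y":{"type":"number"},"z":{"type":"number"},"rx":{"type":"number"},"ry":{"type":"number"},"rz":{"type":"number"}}}},"jaw":{"type":"number"}},"required":["rows"]}

```bash
ls; mkdir -p pics; python3 - <<'E'
from station import bot, vision
import cv2
for n in("top","side"):
    cv2.imwrite(f"pics/{n}0.png",vision.capture(n)[:,:,::-1]); p=vision.camera_params(n); print(n,p)
s=bot.sense();print(s)
E
```

```text
pics
top {'fx': 584.9469578066441, 'fy': 584.9469578066441, 'cx': 323.6755152012788, 'cy': 241.11112588087158, 'distortion': array([-0.05352357,  0.        ,  0.        ,  0.        ,  0.        ]), 'R': array([[ 0.00311627, -0.99996292,  0.00802822],
       [-0.98837553, -0.00430027, -0.15197142],
       [ 0.15200031, -0.00746132, -0.98835228]]), 't': array([  72.80298379,  548.98737282, 1037.42054519])}
side {'fx': 570.3667419501562, 'fy': 570.3667419501562, 'cx': 322.58376252758273, 'cy': 237.5913989149841, 'distortion': array([-0.13198079,  0.        ,  0.        ,  0.        ,  0.        ]), 'R': array([[-0.80036687, -0.5994761 , -0.00642546],
       [-0.50998685,  0.68644494, -0.51836933],
       [ 0.31516075, -0.41160873, -0.85513271]]), 't': array([482.58182495, 269.5079957 , 863.0091034 ])}
{'clock': 0.1, 'joint_pos': array([-1.43031057e+00,  1.81462932e-01,  1.60786847e+00, -3.79203899e-05,
        1.35378015e+00, -2.06294466e-01]), 'joint_velocities': array([-0.00069413,  0.00077907, -0.00315556,  0.00065583, -0.00030137,
       -0.00057742]), 'joint_efforts': array([ 1.34073311e-03, -4.34816837e+01, -3.42693508e+01,  7.05056079e-02,
        3.39942263e-02, -3.41958048e-05]), 'tool_pos': array([ 195.36848921, -540.30177901,  237.92147467]), 'tool_rot': array([-3.09298749e+00, -5.41746331e-01, -2.03551159e-05]), 'ft_force': array([0.50397927, 0.07071738, 0.12185095]), 'wrist_torque': array([-0.01082212,  0.01516859,  0.00384513]), 'gripper_force': 0.0, 'grip_width': 88.09700617714662}
```

View pics/top0.png

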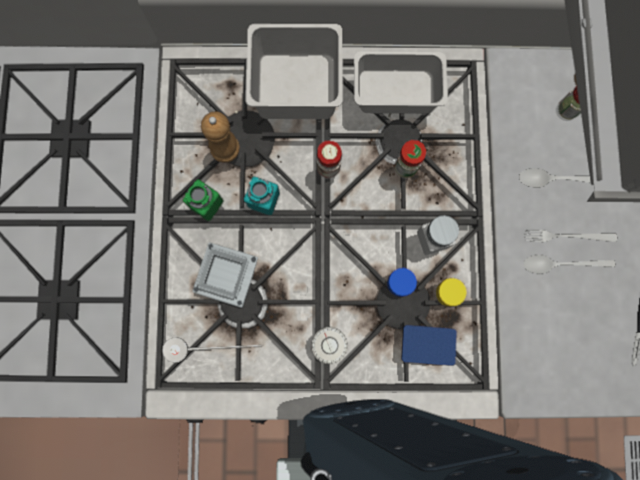

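View pics/side0.png

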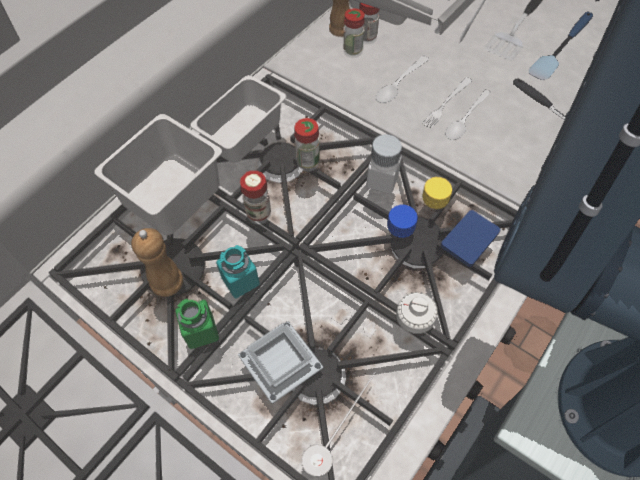

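Top view: the jar with its steel cap is at about (443,231), and the holder at (225,274). In the side view they are at (384,150) and (281,360). Candidates for the cap are steel (443,231), blue (403,281) and yellow (452,292). For the jar they are white (437,240), green (203,199) and turquoise (262,195). The white jar with the steel cap fits the description, so I'll confirm it in enlarged crops.

```bash
python3 - <<'E'
import cv2,numpy as np
t=cv2.imread("pics/top0.png");s=cv2.imread("pics/side0.png")
c=lambda im,x,y,r=40:cv2.resize(im[y-30:y+30,x-40:x+40],(400,300),interpolation=cv2.INTER_CUBIC)
cv2.imwrite("pics/crops.png",np.vstack([np.hstack([c(t,440,238),c(t,225,274)]),np.hstack([cv2.resize(s[130:205,335:435],(400,300),interpolation=cv2.INTER_CUBIC),cv2.resize(s[325:400,230:330],(400,300),interpolation=cv2.INTER_CUBIC)])]))
E
```

```text
(no output)
```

View pics/crops.png

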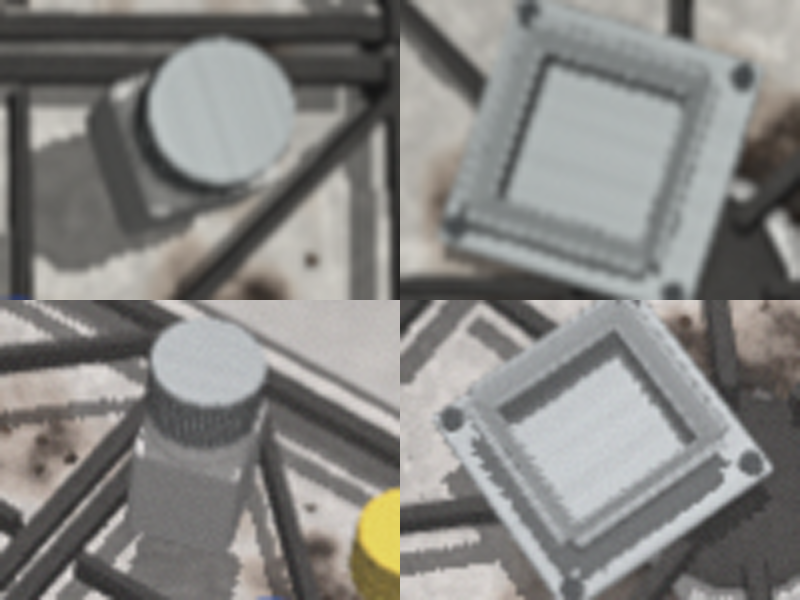

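The crops confirm a white square jar with a ribbed steel cap, and an empty square steel holder. Cap disc centre: top (444.2,230.2), side (386.7,145.5). The holder's bolts give a centre of top (225.0,273.9), side (280.4,360).

```bash
cat > h.py <<'E'
import numpy as np,cv2
from station import bot,vision
def ray(n,uv):
    p=vision.camera_params(n);K=np.array([[p['fx'],0,p['cx']],[0,p['fy'],p['cy']],[0,0,1.]])
    d=cv2.undistortPoints(np.array([[uv]],float),K,p['distortion'])[0,0]
    R,t=np.array(p['R']),np.array(p['t']);return -R.T@t,R.T@np.array([d[0],d[1],1])
def plane(n,uv,z):
    o,d=ray(n,uv);return (o+d*(z-o[2])/d[2])[:2].round(1)
def tri(a,b):
    (o,d),(q,e)=ray("top",a),ray("side",b)
    s=np.linalg.lstsq(np.c_[d,-e],q-o,rcond=None)[0];P,Q=o+s[0]*d,q+s[1]*e
    return ((P+Q)/2).round(1),np.linalg.norm(P-Q).round(1)
E
python3 - <<'E'
from h import *
print("cap",tri((444.2,230.2),(386.7,145.5)),plane("top",(444.2,230.2),108),plane("side",(386.7,145.5),108))
print("hold",tri((225.05,273.85),(280.4,360)),plane("top",(225.05,273.85),5),plane("side",(280.4,360),5))
T=lambda x,y:(x/5+400,y/5+208)
H=lambda x,y:(x/5+185,y/5+244)
def seg(n,a,b,z):
    A,B=plane(n,a,z),plane(n,b,z);v=B-A;print(A,B,np.hypot(*v).round(1),np.arctan2(v[1],v[0]).round(3))
print("jar edges");seg("top",T(113,92),T(160,218),64);seg("top",T(90,118),T(135,235),0)
S=lambda x,y:(x/4+335,(y-300)/4+130)
seg("side",S(133,450),S(242,458),64)
b=[(132,14),(342,75),(272,290),(55,218)]
print("bolts")
for i in range(4): seg("top",H(*b[i]),H(*b[(i+1)%4]),6)
S2=lambda x,y:((x-400)/4+230,(y-300)/4+325)
seg("side",S2(452,418),S2(572,588),6);seg("side",S2(751,462),S2(572,588),6)
print("socket inner at floor");f=[(548,60),(688,95),(640,255),(500,205)];f=[(x-400,y) for x,y in f]
for i in range(4): seg("top",H(*f[i]),H(*f[(i+1)%4]),5)
for n,uv,z in[("blue",(403,281),32),("yel",(452,292),32),("timer",(329,345),50),("spiceA",(330,153),106)]:print(n,plane("top",uv,z))
E
```

```text
cap (array([ 560.1, -135. ,  104.6]), np.float64(1.8)) [ 558.7 -134.5] [ 559.6 -132.1]
hold (array([491.2, 261.2,   4.6]), np.float64(0.7)) [490.9 261. ] [491.4 261.4]
jar edges
[ 573.1 -104.8] [ 527.  -120.8] 48.8 -2.808
[ 574.5 -107.2] [ 529.1 -123.5] 48.2 -2.797
[ 575.4 -102. ] [ 533.2 -127.8] 49.5 -2.593
bolts
[542.3 288.4] [519.3 207.8] 83.8 -1.849
[519.3 207.8] [437.9 232.4] 85.0 2.848
[437.9 232.4] [464.5 315. ] 86.8 1.259
[464.5 315. ] [542.3 288.4] 82.2 -0.329
[545.  290.8] [462.6 315.5] 86.0 2.85
[437.8 233.2] [462.6 315.5] 86.0 1.278
socket inner at floor
[524.8 281.9] [511.7 228.3] 55.2 -1.811
[511.7 228.3] [451.  244.9] 62.9 2.875
[451.  244.9] [469.5 298.4] 56.6 1.238
[469.5 298.4] [524.8 281.9] 57.7 -0.29
blue [476.3 -71.9]
yel [ 456.2 -162.4]
timer [359.9  64.8]
spiceA [697.3  64.6]
```

>>> step_arm --rows '[{"x": 0.0363, "y": 0.0407}, {"x": 0.0363, "y": 0.0407}, {"x": 0.0363, "y": 0.0407}, {"x": 0.0363, "y": 0.0407}, {"x": 0.0363, "y": 0.0407}, {"x": 0.0363, "y": 0.0407}, {"x": 0.0363, "y": 0.0407}, {"x": 0.0363, "y": 0.0407}, {"x": 0.0363, "y": 0.0407}, {"x": 0.0363, "y": 0.0407}]' --jaw 0

```text
schema error: expected keys x, y, z, rx, ry, rz
```

>>> step_arm --rows '[{"x": 0.0363, "y": 0.0407, "z": 0, "rx": 0, "ry": 0, "rz": 0}, {"x": 0.0363, "y": 0.0407, "z": 0, "rx": 0, "ry": 0, "rz": 0}, {"x": 0.0363, "y": 0.0407, "z": 0, "rx": 0, "ry": 0, "rz": 0}, {"x": 0.0363, "y": 0.0407, "z": 0, "rx": 0, "ry": 0, "rz": 0}, {"x": 0.0363, "y": 0.0407, "z": 0, "rx": 0, "ry": 0, "rz": 0}, {"x": 0.0363, "y": 0.0407, "z": 0, "rx": 0, "ry": 0, "rz": 0}, {"x": 0.0363, "y": 0.0407, "z": 0, "rx": 0, "ry": 0, "rz": 0}, {"x": 0.0363, "y": 0.0407, "z": 0, "rx": 0, "ry": 0, "rz": 0}, {"x": 0.0363, "y": 0.0407, "z": 0, "rx": 0, "ry": 0, "rz": 0}, {"x": 0.0363, "y": 0.0407, "z": 0, "rx": 0, "ry": 0, "rz": 0}]' --jaw 0

```text
clock: 1.35
tool_pos: [559.3, -132.1, 238.4]
tool_rot: [-3.094, -0.542, 0.001]
ft_force: [1.2, -0.9, 0.3]
grip_width: 88.1
gripper_force: 0.0
```

>>> step_arm --rows '[{"x": 0, "y": -0.001, "z": -0.04, "rx": 0, "ry": 0, "rz": 0}, {"x": 0, "y": 0, "z": -0.04, "rx": 0, "ry": 0, "rz": 0}, {"x": 0, "y": 0, "z": -0.02, "rx": 0, "ry": 0, "rz": 0}, {"x": 0, "y": 0, "z": 0, "rx": 0, "ry": 0, "rz": 0}]'

```text
clock: 1.85
tool_pos: [556.9, -134.0, 136.4]
tool_rot: [-3.092, -0.542, 0.006]
ft_force: [0.2, 0.9, -0.1]
grip_width: 88.0
gripper_force: 0.0
```

```bash
python3 - <<'E'
from h import *
s=vision.capture("side")[:,:,::-1];cv2.imwrite("pics/s1.png",cv2.resize(s[60:240,290:480],None,fx=3,fy=3,interpolation=cv2.INTER_CUBIC))
E
```

```text
(no output)
```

View pics/s1.png

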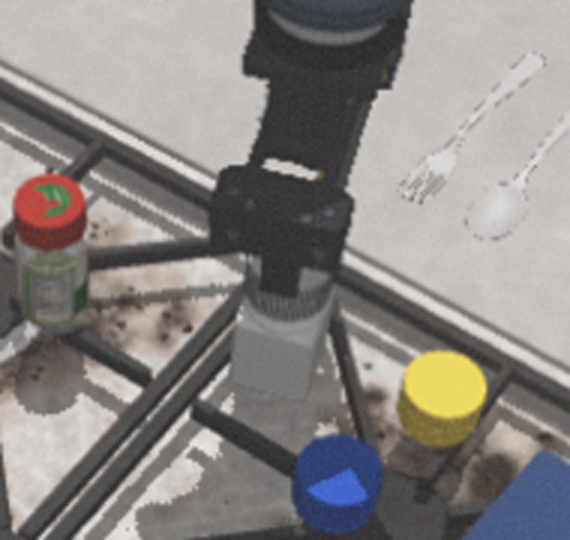

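The open fingers straddle the steel cap, with the near finger at about crop (283,270) and centred on it. Next I descend and grip.

>>> step_arm --rows '[{"x": 0.001, "y": 0, "z": -0.03, "rx": 0, "ry": 0, "rz": 0}, {"x": 0.001, "y": 0, "z": -0.02, "rx": 0, "ry": 0, "rz": 0}, {"x": 0, "y": 0, "z": -0.009, "rx": 0, "ry": 0, "rz": 0}, {"x": 0, "y": 0, "z": 0, "rx": 0, "ry": 0, "rz": 0}, {"x": 0, "y": 0, "z": 0, "rx": 0, "ry": 0, "rz": 0}]'

```text
clock: 2.52
tool_pos: [561.1, -135.1, 80.6]
tool_rot: [3.094, 0.542, 0.002]
ft_force: [0.9, 0.2, 0.7]
grip_width: 88.3
gripper_force: 0.0
```

>>> step_arm --rows '[{"x": 0, "y": 0, "z": 0, "rx": 0, "ry": 0, "rz": 0}, {"x": 0, "y": 0, "z": 0, "rx": 0, "ry": 0, "rz": 0}, {"x": 0, "y": 0, "z": 0, "rx": 0, "ry": 0, "rz": 0}, {"x": 0, "y": 0, "z": 0, "rx": 0, "ry": 0, "rz": 0}, {"x": 0, "y": 0, "z": 0, "rx": 0, "ry": 0, "rz": 0}, {"x": 0, "y": 0, "z": 0, "rx": 0, "ry": 0, "rz": 0}, {"x": 0, "y": 0, "z": 0, "rx": 0, "ry": 0, "rz": 0}]' --jaw 1

```text
clock: 3.4
tool_pos: [560.5, -134.8, 79.8]
tool_rot: [-3.094, -0.542, -0.0]
ft_force: [-0.3, -0.7, 1.5]
grip_width: 51.4
gripper_force: 30.0
```

>>> step_arm --rows '[{"x": 0, "y": 0, "z": 0.01, "rx": 0, "ry": 0, "rz": 0}, {"x": 0, "y": 0, "z": 0.02, "rx": 0, "ry": 0, "rz": 0}, {"x": 0, "y": 0, "z": 0.03, "rx": 0, "ry": 0, "rz": 0}, {"x": 0, "y": 0, "z": 0.03, "rx": 0, "ry": 0, "rz": 0}, {"x": 0, "y": 0, "z": 0, "rx": 0, "ry": 0, "rz": 0}]'

```text
clock: 4.03
tool_pos: [561.9, -135.4, 172.2]
tool_rot: [3.092, 0.542, 0.007]
ft_force: [-0.0, 0.7, -4.0]
grip_width: 51.5
gripper_force: 30.0
```

>>> step_arm --rows '[{"x": -0.0034, "y": 0.02, "z": 0, "rx": 0, "ry": 0, "rz": -0.08}, {"x": -0.0068, "y": 0.04, "z": 0, "rx": 0, "ry": 0, "rz": -0.08}, {"x": -0.0085, "y": 0.05, "z": 0, "rx": 0, "ry": 0, "rz": -0.08}, {"x": -0.0085, "y": 0.05, "z": 0, "rx": 0, "ry": 0, "rz": -0.08}, {"x": -0.0085, "y": 0.05, "z": 0, "rx": 0, "ry": 0, "rz": -0.08}, {"x": -0.0085, "y": 0.05, "z": 0, "rx": 0, "ry": 0, "rz": -0.08}, {"x": -0.0085, "y": 0.05, "z": 0, "rx": 0, "ry": 0, "rz": -0.08}, {"x": -0.0068, "y": 0.04, "z": 0, "rx": 0, "ry": 0, "rz": -0.08}, {"x": -0.0051, "y": 0.03, "z": 0, "rx": 0, "ry": 0, "rz": 0}, {"x": -0.0034, "y": 0.015, "z": 0, "rx": 0, "ry": 0, "rz": 0}]'

```text
clock: 5.28
tool_pos: [490.9, 261.4, 167.9]
tool_rot: [3.107, -0.456, -0.004]
ft_force: [0.8, -0.8, -2.7]
grip_width: 51.5
gripper_force: 30.0
```

>>> step_arm --rows '[{"x": 0, "y": 0, "z": 0, "rx": 0, "ry": 0, "rz": 0}, {"x": 0, "y": 0, "z": 0, "rx": 0, "ry": 0, "rz": 0}, {"x": 0, "y": 0, "z": 0, "rx": 0, "ry": 0, "rz": 0}]'

```text
clock: 5.65
tool_pos: [492.8, 259.1, 169.6]
tool_rot: [3.107, -0.461, 0.0]
ft_force: [0.3, -0.0, -3.4]
grip_width: 51.5
gripper_force: 30.0
```

```bash
python3 - <<'E'
from h import *
s=vision.capture("side")[:,:,::-1];t=vision.capture("top")[:,:,::-1]
cv2.imwrite("pics/s2raw.png",s)
f=lambda im,x,y:cv2.resize(im[y:y+120,x:x+80],(400,600),interpolation=cv2.INTER_CUBIC)
cv2.imwrite("pics/s2.png",np.hstack([f(s,240,290),f(t,185,220)]))
print(bot.sense()['tool_pos'],bot.sense()['tool_rot'],bot.sense()['grip_width'])
E
```

```text
[492.81303807 259.37433979 169.77073722] [ 3.10753215e+00 -4.60925536e-01  2.76087494e-04] 51.21693815823833
```

View pics/s2.png

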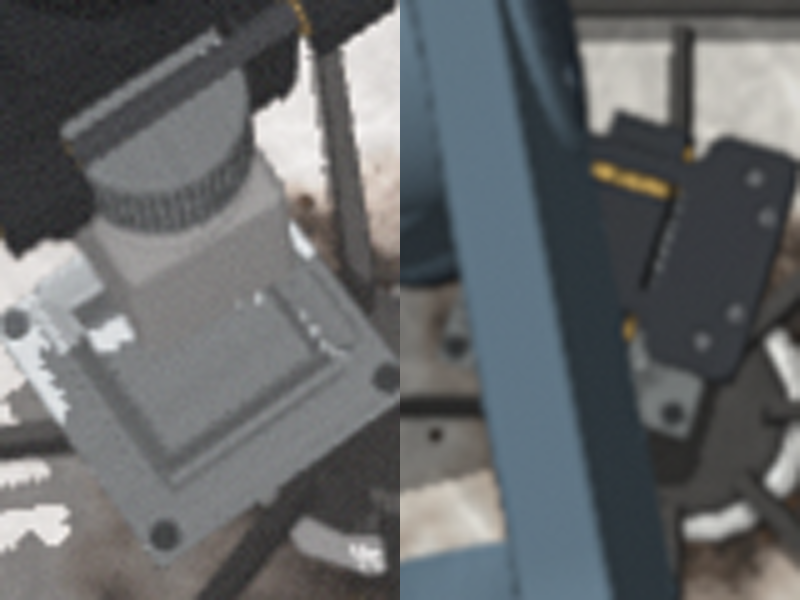

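The jar hangs over the socket, and both front edges of its body show in the side view. I'll enhance the contrast to read the corners.

```bash
python3 - <<'E'
import cv2,numpy as np
s=cv2.imread("pics/s2raw.png")[305:375,240:330]
g=cv2.resize(cv2.cvtColor(s,cv2.COLOR_BGR2GRAY),None,fx=8,fy=8,interpolation=cv2.INTER_CUBIC)
g=cv2.GaussianBlur(g,(0,0),4)
g=cv2.createCLAHE(6,(4,4)).apply(g);cv2.imwrite("pics/s2c.png",g)
E
```

```text
(no output)
```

View pics/s2c.png

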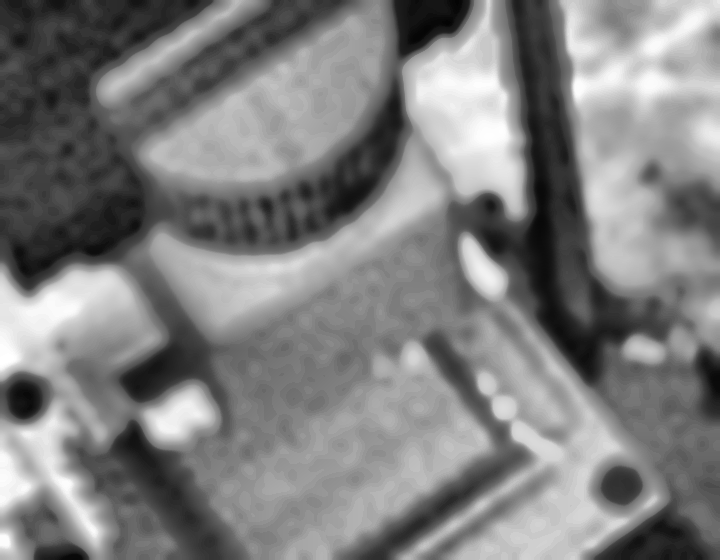

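The shoulder's front edge runs from crop (212,342) to (450,205), and its left edge goes up to about (135,255).

```bash
python3 - <<'E'
from h import *
S=lambda x,y:(x/8+240,y/8+305)
for z in(150,154,158):
    A,B,C=[plane("side",S(*p),z) for p in((212,342),(450,205),(135,255))]
    for v in(B-A,C-A):print(z,A,np.hypot(*v).round(1),np.arctan2(v[1],v[0]).round(3))
    print((B+C)/2)
E
```

```text
150 [477.6 292.1] 46.9 -1.94
150 [477.6 292.1] 20.9 -0.202
[479.4  268.15]
154 [476.3 293. ] 46.5 -1.938
154 [476.3 293. ] 20.8 -0.203
[478.15 269.2 ]
158 [475.1 293.9] 46.3 -1.94
158 [475.1 293.9] 20.7 -0.199
[476.9  270.25]
```

>>> step_arm --rows '[{"x": -0.001, "y": 0.0015, "z": -0.02, "rx": 0, "ry": 0, "rz": 0.03}, {"x": 0, "y": 0, "z": -0.02, "rx": 0, "ry": 0, "rz": 0}, {"x": 0, "y": 0, "z": -0.01, "rx": 0, "ry": 0, "rz": 0}, {"x": 0, "y": 0, "z": -0.005, "rx": 0, "ry": 0, "rz": 0}, {"x": 0, "y": 0, "z": -0.005, "rx": 0, "ry": 0, "rz": 0}, {"x": 0, "y": 0, "z": -0.003, "rx": 0, "ry": 0, "rz": 0}, {"x": 0, "y": 0, "z": -0.003, "rx": 0, "ry": 0, "rz": 0}, {"x": 0, "y": 0, "z": 0, "rx": 0, "ry": 0, "rz": 0}]'

```text
clock: 6.75
tool_pos: [491.4, 261.7, 103.6]
tool_rot: [3.114, -0.412, -0.0]
ft_force: [0.1, 0.1, -3.4]
grip_width: 51.7
gripper_force: 30.0
```

>>> step_arm --rows '[{"x": 0, "y": 0, "z": -0.004, "rx": 0, "ry": 0, "rz": 0}, {"x": 0, "y": 0, "z": -0.004, "rx": 0, "ry": 0, "rz": 0}, {"x": 0, "y": 0, "z": -0.004, "rx": 0, "ry": 0, "rz": 0}, {"x": 0, "y": 0, "z": -0.002, "rx": 0, "ry": 0, "rz": 0}, {"x": 0, "y": 0, "z": 0, "rx": 0, "ry": 0, "rz": 0}]'

```text
clock: 7.38
tool_pos: [491.3, 261.7, 89.5]
tool_rot: [3.114, -0.412, -0.001]
ft_force: [1.1, 0.4, -3.7]
grip_width: 51.2
gripper_force: 30.0
```

>>> step_arm --rows '[{"x": 0, "y": 0, "z": -0.002, "rx": 0, "ry": 0, "rz": 0}, {"x": 0, "y": 0, "z": -0.002, "rx": 0, "ry": 0, "rz": 0}, {"x": 0, "y": 0, "z": -0.001, "rx": 0, "ry": 0, "rz": 0}, {"x": 0, "y": 0, "z": 0, "rx": 0, "ry": 0, "rz": 0}]'

```text
clock: 7.88
tool_pos: [491.9, 261.8, 85.1]
tool_rot: [-3.114, 0.412, -0.001]
ft_force: [0.2, -0.3, -1.1]
grip_width: 51.6
gripper_force: 30.0
```

>>> step_arm --rows '[{"x": 0, "y": 0, "z": -0.001, "rx": 0, "ry": 0, "rz": 0}, {"x": 0, "y": 0, "z": -0.0005, "rx": 0, "ry": 0, "rz": 0}, {"x": 0, "y": 0, "z": 0, "rx": 0, "ry": 0, "rz": 0}, {"x": 0, "y": 0, "z": 0, "rx": 0, "ry": 0, "rz": 0}]'

```text
clock: 8.38
tool_pos: [492.1, 261.9, 84.8]
tool_rot: [-3.114, 0.412, -0.002]
ft_force: [-4.1, -1.4, 9.0]
grip_width: 51.1
gripper_force: 30.0
```

The jar is seated: z is 5 mm above its height on the bare surface, and it presses with about 9 N. Now I unscrew.

>>> step_arm --rows '[{"x": 0, "y": 0, "z": 0, "rx": 0, "ry": 0, "rz": 0.08}, {"x": 0, "y": 0, "z": 0, "rx": 0, "ry": 0, "rz": 0.08}, {"x": 0, "y": 0, "z": 0, "rx": 0, "ry": 0, "rz": 0.08}, {"x": 0, "y": 0, "z": 0, "rx": 0, "ry": 0, "rz": 0.08}, {"x": 0, "y": 0, "z": 0, "rx": 0, "ry": 0, "rz": 0.08}, {"x": 0, "y": 0, "z": 0, "rx": 0, "ry": 0, "rz": 0.08}, {"x": 0, "y": 0, "z": 0, "rx": 0, "ry": 0, "rz": 0.08}, {"x": 0, "y": 0, "z": 0, "rx": 0, "ry": 0, "rz": 0.08}]'

```text
clock: 9.38
tool_pos: [492.4, 262.0, 84.7]
tool_rot: [-3.085, -0.591, -0.003]
ft_force: [-1.4, -1.0, 8.3]
grip_width: 51.7
gripper_force: 30.0
```

```bash
python3 - <<'E'
from h import *
s=bot.sense();print(s['tool_pos'],s['tool_rot'],s['ft_force'],s['wrist_torque'],s['grip_width'])
E
```

```text
[492.40242616 261.95937126  84.73670982] [-3.08515103 -0.59104077 -0.00323442] [-1.37083595 -1.04229624  8.32518713] [-0.21887904  0.36484308 -0.35854836] 51.653451038142556
```

>>> step_arm --rows '[{"x": 0, "y": 0, "z": 0, "rx": 0, "ry": 0, "rz": 0.08}, {"x": 0, "y": 0, "z": 0, "rx": 0, "ry": 0, "rz": 0.08}, {"x": 0, "y": 0, "z": 0, "rx": 0, "ry": 0, "rz": 0.08}, {"x": 0, "y": 0, "z": 0, "rx": 0, "ry": 0, "rz": 0.08}, {"x": 0, "y": 0, "z": 0, "rx": 0, "ry": 0, "rz": 0.08}, {"x": 0, "y": 0, "z": 0, "rx": 0, "ry": 0, "rz": 0.08}, {"x": 0, "y": 0, "z": 0, "rx": 0, "ry": 0, "rz": 0.08}, {"x": 0, "y": 0, "z": 0, "rx": 0, "ry": 0, "rz": 0.08}, {"x": 0, "y": 0, "z": 0, "rx": 0, "ry": 0, "rz": 0.07}, {"x": 0, "y": 0, "z": 0, "rx": 0, "ry": 0, "rz": 0}]'

```text
clock: 10.62
tool_pos: [492.2, 262.0, 84.7]
tool_rot: [2.689, 1.625, 0.003]
ft_force: [-2.6, -1.1, 7.4]
grip_width: 51.2
gripper_force: 30.0
```

```bash
python3 - <<'E'
from h import *
s=bot.sense();print(s['tool_pos'],s['tool_rot'],s['ft_force'],s['wrist_torque'],s['grip_width'])
E
```

```text
[492.23210673 261.97013284  84.7005405 ] [2.68863579 1.6245163  0.00270547] [-2.56770588 -1.09962948  7.42212247] [-0.12983098  0.32514692 -0.1595768 ] 51.22600588301964
```

>>> step_arm --rows '[{"x": 0, "y": 0, "z": 0.001, "rx": 0, "ry": 0, "rz": 0}, {"x": 0, "y": 0, "z": 0.001, "rx": 0, "ry": 0, "rz": 0}, {"x": 0, "y": 0, "z": 0.001, "rx": 0, "ry": 0, "rz": 0}, {"x": 0, "y": 0, "z": 0.001, "rx": 0, "ry": 0, "rz": 0}, {"x": 0, "y": 0, "z": 0.001, "rx": 0, "ry": 0, "rz": 0}, {"x": 0, "y": 0, "z": 0, "rx": 0, "ry": 0, "rz": 0}]'

```text
clock: 11.38
tool_pos: [491.5, 261.8, 88.3]
tool_rot: [2.689, 1.624, 0.0]
ft_force: [0.0, -0.1, -1.0]
grip_width: 51.2
gripper_force: 30.0
```

The force is only about the cap's own weight, so the thread has let go. I'll lift straight up 36 mm.

>>> step_arm --rows '[{"x": 0, "y": 0, "z": 0.003, "rx": 0, "ry": 0, "rz": 0}, {"x": 0, "y": 0, "z": 0.004, "rx": 0, "ry": 0, "rz": 0}, {"x": 0, "y": 0, "z": 0.005, "rx": 0, "ry": 0, "rz": 0}, {"x": 0, "y": 0, "z": 0.006, "rx": 0, "ry": 0, "rz": 0}, {"x": 0, "y": 0, "z": 0.006, "rx": 0, "ry": 0, "rz": 0}, {"x": 0, "y": 0, "z": 0.006, "rx": 0, "ry": 0, "rz": 0}, {"x": 0, "y": 0, "z": 0.004, "rx": 0, "ry": 0, "rz": 0}, {"x": 0, "y": 0, "z": 0.002, "rx": 0, "ry": 0, "rz": 0}, {"x": 0, "y": 0, "z": 0, "rx": 0, "ry": 0, "rz": 0}, {"x": 0, "y": 0, "z": 0, "rx": 0, "ry": 0, "rz": 0}]'

```text
clock: 12.62
tool_pos: [491.3, 261.7, 124.0]
tool_rot: [-2.689, -1.624, 0.001]
ft_force: [0.6, -0.4, -0.8]
grip_width: 51.5
gripper_force: 30.0
```

```bash
python3 - <<'E'
from h import *
s=vision.capture("side")[:,:,::-1]
cv2.imwrite("pics/s3.png",cv2.resize(s[270:400,200:360],(800,600),interpolation=cv2.INTER_CUBIC))
E
```

```text
(no output)
```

View pics/s3.png

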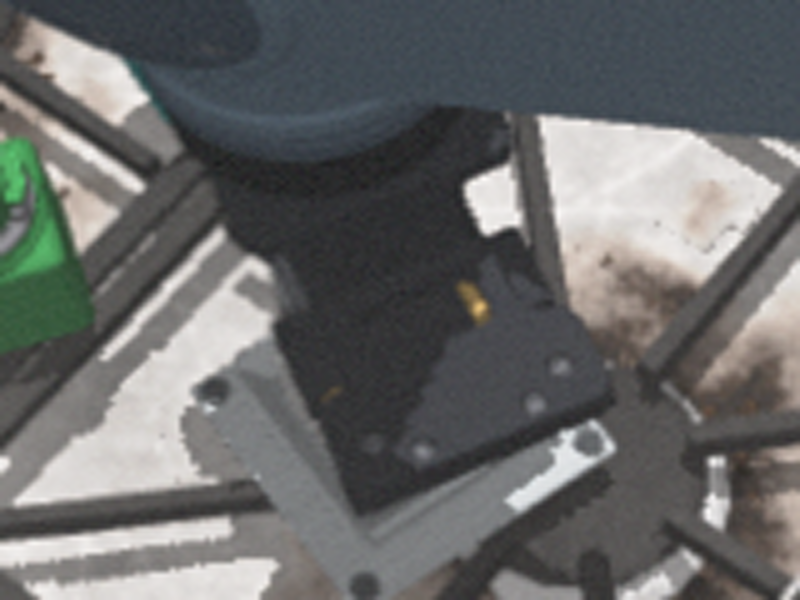

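The gripper hides the jar in this view; the holder is unmoved, with bolts at crop (212,390) and (365,585). The 0.8 N load is the cap alone, and the cap has risen 39 mm, so its edge is about 23 mm above the mouth. I'm handing in.

```bash
python3 -c "
from station import bot
print(bot.close_job())"
```

```text
the job is handed in; nothing more can be done
None
```

I handed in the job at about 12.7 s on the robot clock: by force and height readings, the jar is seated in the holder and the gripper holds the unscrewed cap level, about 23 mm above the mouth; the gripper hid the jar in the last picture, and the hand-in returned no verdict.

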